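# Open the filter bay of the bench fume extractor

### The job

The filter in the bench fume extractor is due for a change. First switch the fan off by pressing down the raised near half of its rocker switch, then press the snap tab in so that the filter cover jumps off its catch, and push the cover straight back along the deck, off its seat, until the whole filter is uncovered and the cover lies flat on the deck behind it. Only press and push: do not lift the cover, and leave the spare filter, the blue bottle and the slide box beside the extractor where they are.

Things in the scene. Friction and masses are not known exactly. Their poses are not given: they have to be found in the camera images.
- extractor: Bench fume extractor, low white box on a grey base, 300 (x) x 170 (y) x 70 mm high, fixed. Origin: centre of its underside, on the desk; the flat deck is 70 mm above. Its x axis points from the end nearest the robot (louvres, tab, rocker) to the back end and is the way the cover slides; y to its left. Pin guides 5 mm high on the deck at y = +-32, x = -110 to -91 mm.
- filter_mouth (a point): Centre of the filter mouth, 70 x 70 mm, at deck height under the seated cover, 31 mm nearer the robot end than the extractor's centre. Along it run two rails 10 mm high, walls 50 to 56 mm either side of the middle, lips reaching in to 44 mm, from x = -86 to +6 mm of the extractor.
- rear_deck (a point): Centre of the bare deck behind the filter mouth, at deck height, x = +72 mm of the extractor. The pushed-off cover lies here between two kerbs 6 mm high, before a stop 10 mm high at x = +138 mm of the extractor.
- fan_switch (a joint): Fan rocker, black, 44 x 20 mm, on the front left of the deck (pivot at x = -113, y = +58 mm of the extractor); rad: 0 is on (near half raised), 0.3 is off (near half level, far half raised). It stays where it is left; the near half takes about 3 N. A bezel round it stands 3 mm above the deck.
- switch_press (a point): Point to press on the rocker: on the top face of its near half, 16 mm from the pivot towards the robot end. With the switch on it lies about 10 mm above the deck; fully off about 6 mm above the deck.
- catch_tab (a joint): Snap tab: grey sprung tongue in the deck on the middle line at the near end, hinged at x = -136 mm of the extractor; rad: 0 at rest, grows as it is pressed down, stop at 0.15. Its tooth stands in a slot of the cover's near flange and lets go from about 0.08 rad. Pressing takes 2 N at first, about 10 N at most; let go, it springs up.
- tab_pad (a point): Centre of the top of the tab's ribbed thumb pad, 26 (x) x 27 (y) mm; at rest 12 mm above the deck, 31 mm from the tab's hinge, so it goes down about 5 mm in all; then it is still above everything beside it.
- cover: Filter cover, loose, 70 g, grey: flange 104 (x) x 96 (y) x 4 mm, crown 86 x 82 mm, top 22 mm above the deck. Origin: centre of its underside. Seated at x = -34 mm of the extractor. The tab pressed in, pins kick it 12 to 30 mm back and it stays free when the tab is let go; it slides with under 2 N. Past x = +57 mm the filter is all uncovered; the stop is met at +85 mm.
- cover_push (a point): Middle of the upright near face of the cover's crown (82 mm across, 4 to 22 mm above the deck), 13 mm above the deck and 38 mm nearer the robot end than the cover's origin: push here along the extractor's x axis. The pad of the tab at rest ends 20 mm before this face when the cover is seated, 32 mm or more after the kick.
- spare_filter: New filter cassette lying on the desk to the left of the extractor, 69 x 69 x 18 mm. Origin: centre of its underside. A bystander.
- blue_bottle: Blue dropper bottle standing on the desk to the right of the extractor, 24 mm across, 69 mm high. Origin: centre of its underside. A bystander.
- mailer: Blue plastic slide box lying on the desk to the right of the extractor, 31 x 83 x 22 mm. Origin: centre of its underside. A bystander.
Mind the look-alikes: they are no part of the job. Leave any green or turquoise look-alike of the cover alone.

How it is judged:
On the way, in this order (a step that is already met when the one before it is completed fails the run):
1. the fan rocker is switched off, the cover still on its catch (value of joint fan_switch above 0.2 rad and x of cover in the frame of extractor below -0.0315 m), for 0.1 s.
2. the snap tab is pressed in (value of joint catch_tab above 0.075 rad), for 0.05 s.
3. the cover is pushed back until the whole filter is uncovered (x of cover in the frame of extractor above 0.057 m), for 0.1 s.
At the end, for the whole second after the job is handed in: The fan rocker is off (joint above 0.2 rad of 0.3); the cover lies flat and at rest on the deck behind the filter mouth, between the kerbs: its origin more than 57 mm and less than 92 mm along the extractor's x axis, within 3 mm of deck height, tilted less than 0.05 rad (value of joint fan_switch above 0.2 rad and x of cover in the frame of extractor between 0.057 and 0.092 m and z of cover in the frame of extractor between 0.067 and 0.073 m and angle between cover's own z axis and vertical below 0.05 rad and linear speed of cover below 0.01 m/s); the robot touches nothing.
It fails at once if the cover comes off its catch while the fan is still on (value of joint fan_switch below 0.2 rad and x of cover in the frame of extractor above -0.03 m).
It fails at once if the cover is lifted (more than 12 mm off the deck) or tipped up (z of cover in the frame of extractor above 0.082 m or angle between cover's own z axis and vertical above 0.25 rad).
It fails at once if the spare filter, the blue bottle or the slide box is moved more than 25 mm or the bottle tipped (distance of any of spare_filter, blue_bottle, mailer from where it was at the start of the episode above 0.025 m or angle between blue_bottle's own z axis and vertical above 0.5 rad).
It also fails if it takes over 48 s, if anything falls off the work surface, if the arm or the gripper's body presses on something with over 40 N, if the wrist force passes 120 N, or if a joint passes its speed limit or range.

### The arm

A 6-joint arm with a two-finger parallel gripper is mounted at the origin on a cart in front of the work surface, level with it; the furniture and walls round the work are solid. World frame = base frame: x ahead of the robot, y to its left, z up, the work surface at z = 0. Lengths are in m, angles in rad, forces in N, time in s.
With the tool pointing down it reaches from about 0.275 to 0.725 m from the base axis. Payload 15.9 kg.
Tool frame: the origin (TCP) lies on the mounting face of the last link; the fingertips stand 173 mm ahead of it and the grasp point (between the pads) lies 155 mm ahead of it (manip.grasp_offset is the distance from the TCP to the grasp point, in m); z points along the fingers, y is the line along which they close (so a half turn about z gives the same grasp; the last joint's range is limited). The gripper opens to 85 mm and grips with 20 to 120 N. Pads are 22 mm wide; open, the fingers measure 114 mm over their backs; the gripper's body (76 mm by 85 mm) begins 54 mm behind the grasp point. The pads swing forward as they close: fully open they stand 13 mm farther back than shut.
Start: joints at [-1.228, 0.213, -0.034, 1.323, 0, 1.571], TCP at [0.168, -0.471, 0.405] pointing down, gripper open.
Joint ranges: [-2.98, 2.98], [-0.74, 1.72], [-1.14, 1.35], [-2.1, 2.04], [-1.57, 1.44], [-3.14, 3.14]. Speed limits (rad/s): [1.89, 1.89, 2.39, 2.57, 3.14, 3.14].

### API

Orientations are given as a unit quaternion [w, x, y, z].
In Python, from cell import manip, eyes, workorder gives the robot as it stands.
- The arm moves only by the tool send_rows, never from a script. Its argument "increments" is a list of rows, each a list of 3 entries, a list of its own where there are three numbers: the shift along the tool's x, y, z in cm, then the turn, a rotation vector about the tool's x, y, z in rad, then the opening, from -1 (shut) to 1 (fully open). In form: [[[x, y, z], [ax, ay, az], jaw], ...]. A call has 1 to 12 rows; each row is the pose to reach, as a shift and turn from the pose commanded when the call began, along the tool's axes at that moment; what a row does not reach only later rows make up. A row lasts 1/12 s, in which the tool goes at most 41.7 mm and 7.16 degrees, less where a joint would pass 70% of its speed; a pose out of reach is approached as far as the arm can. A call with a gripper value outside its range is refused whole. The fingers move at their own pace and stop on an object; the grip force is fixed at half the most. Time passes only in rows, so rows that repeat a pose let the fingers close. It gives the time, the measured TCP pose, the force, the opening and the grip force at its end, in the units of the state.
- manip.get_state(): the state, without advancing time (a new reading comes with each control period).
- eyes.snapshot(name): name is "scene" or "top" or "wrist"; returns a dict with "pixels" (480x640x3 uint8, red, green, blue), "vertical_fov" (degrees; the focal length in pixels is half the picture's height over the tangent of half this angle, whatever the lens; pixels are square), "cx", "cy" (the principal point, pixels), "eye" and "rotation" of the camera in the world; the wrist camera has in their place "mount" (4x4, takes a point from camera to tool coordinates, whose origin is the TCP and whose axes are the flange's). Camera axes: x right, y up, looking along -z (the intrinsics and any distortion apply to the point x, -y, -z); pixel columns grow to the right and rows downward; lengths in m; the calibration is good to about 2 mm. The wrist camera is an equidistant fisheye: a pixel r from the principal point sees the ray r / f radians off the axis. A picture is of the moment at which its call begins: read the wrist's pose just before it. There is no depth.
- workorder.job_done(): hands the job in; it is judged then, once.
Trained networks look in the newest picture that a camera, given by its name, has taken for a name from the list of things; names that differ only in an ending like _2 or _b are one class to them, and where a whole thing is asked for, a point or a joint stands for the part that bears it (a point fixed in the world has none). Each returns a list of dicts, best first, with "confidence" (0 to 1); they miss things now and then, are a little off and sometimes report something else, mostly with a low value. They report only what shows in the picture. A call takes as long as a camera call. They do not tell look-alikes from the thing itself.
- eyes.find_in(camera, thing): "pixel" ([row, column] in pixels, amid what is visible of it).
- eyes.regions_of(camera, thing): "mask" (480x640 bool, what is visible of it) and "pixel" ([row, column] in pixels, amid what is visible of it).
The state is a dict: "clock": time; "joint_positions": joint angles; "qd": joint speeds; "joint_torque": joint torques, N m; "ee_pos": TCP position; "eef_rot": TCP orientation; "force": force on the tool from outside, world axes, zero at the start; "moment": the same for the moment, N m; "width": finger opening in m; "finger_force": force on a finger pad.
Only numpy, scipy, OpenCV 4.12 (cv2) and the standard library are available. Lean on these libraries where they do the work, as an engineer would, in place of code of your own. Each camera call takes 0.05 s, during which the arm holds its last target. There are 200 camera calls.

## Working session

There is one attempt and no reset: what is moved stays moved. The work goes in short steps, Python scripts to look and compute and a tool call to move; the robot and the scene stay as the last step left them, time stands still between calls to the robot, and variables do not carry over. Pictures are saved under pics/ and viewed, at most 10 in all, crops included, and the job is handed in when it is done.

Besides the shell and the picture viewer there is one more tool, called by a JSON object that holds its "method" and its "body". send_rows: Moves the arm, as the interface text tells. Its arguments: {"type":"object","properties":{"increments":{"type":"array","items":{"type":"array"}}},"required":["increments"]}

```bash
mkdir -p pics; cat > h.py <<'E'
import numpy as np, cv2
from cell import manip, eyes, workorder
from scipy.spatial.transform import Rotation as R
def ray(s,px):
    f=240/np.tan(np.radians(s["vertical_fov"])/2)
    v=np.array([(px[1]-s["cx"])/f,-(px[0]-s["cy"])/f,-1.])
    return np.array(s["eye"]),np.array(s["rotation"])@v
def atz(s,px,z):
    e,d=ray(s,px); return e+d*(z-e[2])/d[2]
def tri(s1,p1,s2,p2):
    e1,d1=ray(s1,p1);e2,d2=ray(s2,p2)
    t=np.linalg.lstsq(np.c_[d1,-d2],e2-e1,rcond=None)[0]
    a,b=e1+d1*t[0],e2+d2*t[1]; return (a+b)/2,np.linalg.norm(a-b)
E
python3 - <<'E'
from h import *
S={}
for n in("top","scene"):
    S[n]=s=eyes.snapshot(n); cv2.imwrite(f"pics/{n}0.png",s["pixels"][...,::-1])
    print(n,{k:np.round(v,3).tolist() for k,v in s.items() if k!="pixels"})
    for t in("extractor","fan_switch","catch_tab","cover","switch_press","tab_pad","cover_push","spare_filter","blue_bottle","mailer"):
        print(t,[(np.round(d["pixel"]).tolist(),round(d["confidence"],2),np.round(atz(s,d["pixel"],.08)[:2],3).tolist()) for d in eyes.find_in(n,t)[:4]])
st=manip.get_state();print(st["ee_pos"],st["eef_rot"],st["clock"],st["width"])
E
```

```text
top {'vertical_fov': 56.027, 'cx': 321.045, 'cy': 232.886, 'eye': [0.402, 0.144, 0.909], 'rotation': [-0.658, -0.068, 0.076, 0.746]}Traceback (most recent call last):
  File "<stdin>", line 7, in <module>
  File "h.py", line 9, in atz
    e,d=ray(s,px); return e+d*(z-e[2])/d[2]
        ~~~^^^^^^
  File "h.py", line 7, in ray
    return np.array(s["eye"]),np.array(s["rotation"])@v
                              ~~~~~~~~~~~~~~~~~~~~~~~^~
ValueError: matmul: Input operand 1 has a mismatch in its core dimension 0, with gufunc signature (n?,k),(k,m?)->(n?,m?) (size 3 is different from 4)
```

```bash
sed -i 's/np.array(s\["rotation"\])@v/R.from_quat(np.array(s["rotation"])[[1,2,3,0]]).apply(v)/' h.py
python3 - <<'E'
from h import *
for n in("top","scene"):
    s=eyes.snapshot(n); cv2.imwrite(f"pics/{n}0.png",s["pixels"][...,::-1])
    print(n,{k:np.round(v,3).tolist() for k,v in s.items() if k!="pixels"})
    for t in("extractor","fan_switch","catch_tab","cover","switch_press","tab_pad","cover_push","spare_filter","blue_bottle","mailer"):
        print(t,[(np.round(d["pixel"]).tolist(),round(d["confidence"],2),np.round(atz(s,d["pixel"],.08)[:2],3).tolist()) for d in eyes.find_in(n,t)[:4]])
st=manip.get_state();print(st["ee_pos"],st["eef_rot"],st["clock"],st["width"])
E
```

```text
top {'vertical_fov': 56.027, 'cx': 321.045, 'cy': 232.886, 'eye': [0.402, 0.144, 0.909], 'rotation': [-0.658, -0.068, 0.076, 0.746]}
extractor [([220.0, 358.0], 0.78, [0.588, 0.052])]
fan_switch [([290.0, 332.0], 0.83, [0.465, 0.117])]
catch_tab [([288.0, 363.0], 0.92, [0.46, 0.06])]
cover [([330.0, 245.0], 0.92, [0.413, 0.282]), ([224.0, 213.0], 0.87, [0.616, 0.323]), ([245.0, 359.0], 0.64, [0.541, 0.057])]
switch_press [([289.0, 331.0], 0.59, [0.466, 0.118])]
tab_pad [([285.0, 367.0], 0.61, [0.465, 0.052])]
cover_push [([227.0, 215.0], 0.7, [0.61, 0.321]), ([247.0, 361.0], 0.66, [0.536, 0.054]), ([328.0, 244.0], 0.56, [0.417, 0.283])]
spare_filter [([242.0, 287.0], 0.66, [0.563, 0.189])]
blue_bottle []
mailer [([199.0, 416.0], 0.95, [0.617, -0.065]), ([261.0, 418.0], 0.55, [0.497, -0.048])]
scene {'vertical_fov': 50.247, 'cx': 330.007, 'cy': 241.912, 'eye': [0.273, -0.478, 0.698], 'rotation': [0.895, 0.389, -0.091, -0.198]}
extractor [([291.0, 368.0], 0.57, [0.567, -0.007])]
fan_switch [([265.0, 278.0], 0.76, [0.457, 0.107])]
catch_tab [([289.0, 294.0], 0.94, [0.46, 0.046])]
cover [([270.0, 332.0], 0.76, [0.536, 0.059]), ([198.0, 321.0], 0.68, [0.599, 0.246]), ([240.0, 230.0], 0.58, [0.401, 0.2])]
switch_press [([264.0, 280.0], 0.66, [0.461, 0.108])]
tab_pad [([288.0, 294.0], 0.62, [0.462, 0.047])]
cover_push [([238.0, 227.0], 0.85, [0.397, 0.207]), ([196.0, 320.0], 0.66, [0.599, 0.25]), ([271.0, 335.0], 0.6, [0.538, 0.054])]
spare_filter [([236.0, 322.0], 0.81, [0.554, 0.143])]
blue_bottle [([347.0, 342.0], 0.76, [0.482, -0.088])]
mailer [([334.0, 424.0], 0.86, [0.603, -0.118]), ([289.0, 367.0], 0.17, [0.568, -0.003])]
[ 0.16805001 -0.47089694  0.40468704] [-1.76925617e-05  9.85350059e-01  1.70544013e-01 -3.45774962e-06] 1.2 0.08512783207463254
```

View pics/top0.png

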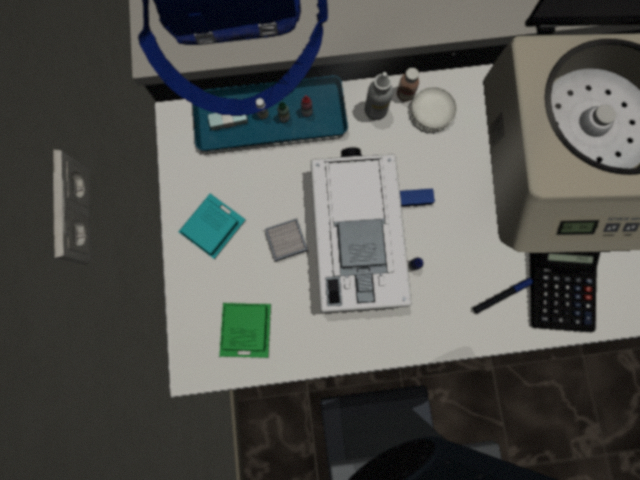

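View pics/scene0.png

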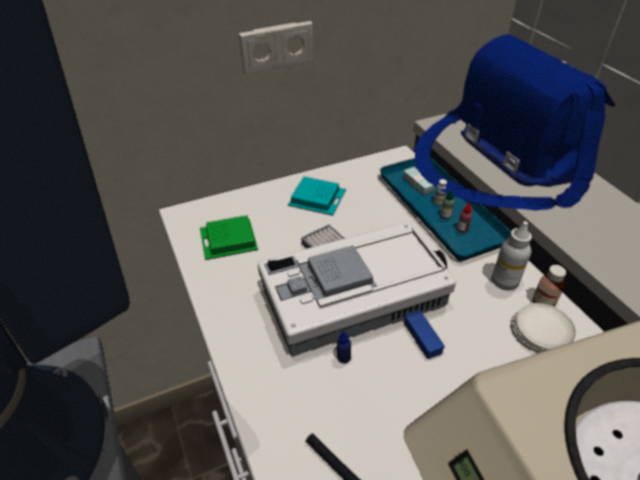

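```bash
python3 - <<'E'
from h import *
from scipy.optimize import least_squares
s=eyes.snapshot("top")
m=s["pixels"]
C={'BL':(160,312),'BR':(155,397),'NL':(311,323),'NR':(305,410)}
W={k:atz(s,v,.07)[:2] for k,v in C.items()}
for k,v in W.items(): print(k,v.round(3))
near=(W['NL']+W['NR'])/2;back=(W['BL']+W['BR'])/2
d=back-near;print("len",np.linalg.norm(d),"yaw",np.arctan2(d[1],d[0]),"wid",np.linalg.norm(W['NL']-W['NR']),"ctr",(near+back)/2)
w=eyes.snapshot("wrist");print({k:np.round(v,3).tolist() for k,v in w.items() if k!="pixels"})
sc=eyes.snapshot("scene")
for n,a,b in(("switch",(290,332),(265,278)),("tab",(288,363),(289,294)),("cover",(245,359),(270,332)),("spare",(242,287),(236,322)),("mailer",(199,416),(334,424)),("bottle",(261,418),(347,342))):
    p,e=tri(s,a,sc,b);print(n,p.round(3),round(e,4))
E
```

```text
BL [0.723 0.123]
BR [ 0.712 -0.044]
NL [0.429 0.138]
NR [ 0.42  -0.022]
len 0.2929361799786373 yaw -0.06427873091530696 wid 0.16030288949388163 ctr [0.57107245 0.04873623]
{'vertical_fov': 65.706, 'cx': 315.978, 'cy': 239.063, 'mount': [[-0.0, 0.965, 0.263, 0.066], [1.0, 0.001, -0.0, -0.001], [-0.0, 0.263, -0.965, 0.032], [0.0, 0.0, 0.0, 1.0]]}
switch [0.463 0.117 0.069] 0.0055
tab [0.464 0.059 0.065] 0.0031
cover [0.538 0.057 0.081] 0.0068
spare [0.575 0.191 0.032] 0.0036
mailer [ 0.635 -0.081  0.016] 0.0044
bottle [ 0.501 -0.058  0.032] 0.0058
```

{"method": "send_rows", "body": {"increments": [[[47, -39.5, 2], [0, 0, 0.406], -1], [[47, -39.5, 2], [0, 0, 0.406], -1], [[47, -39.5, 2], [0, 0, 0.406], -1], [[47, -39.5, 2], [0, 0, 0.406], -1], [[47, -39.5, 2], [0, 0, 0.406], -1], [[47, -39.5, 2], [0, 0, 0.406], -1], [[47, -39.5, 2], [0, 0, 0.406], -1], [[47, -39.5, 2], [0, 0, 0.406], -1], [[47, -39.5, 2], [0, 0, 0.406], -1], [[47, -39.5, 2], [0, 0, 0.406], -1], [[47, -39.5, 2], [0, 0, 0.406], -1], [[47, -39.5, 2], [0, 0, 0.406], -1]]}}

```text
clock: 2.35
ee_pos: [0.4159, -0.0458, 0.389]
eef_rot: [0.0, 1.0, -0.031, 0.0]
force: [1.6, -1.4, 0.0]
width: 0.0001
finger_force: 0.0
```

{"method": "send_rows", "body": {"increments": [[[3, -5.5, 0], [0, 0, 0], -1], [[4.5, -8.5, 0], [0, 0, 0], -1], [[5.5, -10, 0], [0, 0, 0], -1], [[5.5, -10, 0], [0, 0, 0], -1], [[5.5, -10, 0], [0, 0, 0], -1]]}}

```text
clock: 2.77
ee_pos: [0.476, -0.0036, 0.3884]
eef_rot: [-0.015, 1.0, -0.008, -0.0]
force: [0.0, -0.8, -0.7]
width: -0.0
finger_force: 0.0
```

```bash
cat >> h.py <<'E'
def wray(s,st,px):
    f=240/np.tan(np.radians(s["vertical_fov"])/2)
    u=np.array([px[1]-s["cx"],px[0]-s["cy"]]);r=np.hypot(*u);th=r/f
    v=np.array([np.sin(th)*u[0]/r,-np.sin(th)*u[1]/r,-np.cos(th)])
    M=np.array(s["mount"]);Rt=R.from_quat(np.array(st["eef_rot"])[[1,2,3,0]])
    return np.array(st["ee_pos"])+Rt.apply(M[:3,3]),Rt.apply(M[:3,:3]@v)
def watz(s,st,px,z):
    e,d=wray(s,st,px); return e+d*(z-e[2])/d[2]
E
python3 - <<'E'
from h import *
st=manip.get_state();s=eyes.snapshot("wrist");cv2.imwrite("pics/w1.png",s["pixels"][...,::-1])
np.savez("w1.npz",**{k:np.array(v) for k,v in s.items()},ee_pos=st["ee_pos"],eef_rot=st["eef_rot"])
print(st["clock"],np.round(st["ee_pos"],4),np.round(st["eef_rot"],4),st["qd"])
for t,z in(("extractor",.07),("fan_switch",.078),("catch_tab",.078),("cover",.092),("switch_press",.08),("tab_pad",.082),("cover_push",.083)):
    print(t,[(np.round(d["pixel"]).tolist(),round(d["confidence"],2),np.round(watz(s,st,d["pixel"],z)[:2],4).tolist()) for d in eyes.find_in("wrist",t)[:3]])
E
```

```text
2.7667 [ 0.476  -0.0036  0.3884] [-1.480e-02  9.999e-01 -7.700e-03 -4.000e-04] [ 0.00823659  0.01242278  0.01982188  0.01096169  0.01098703 -0.00084378]
extractor [([137.0, 308.0], 0.78, [0.5435, 0.0112])]
fan_switch [([239.0, 185.0], 0.93, [0.4663, 0.114]), ([141.0, 310.0], 0.7, [0.5409, 0.0091])]
catch_tab [([232.0, 253.0], 0.75, [0.4712, 0.0552])]
cover [([262.0, 82.0], 0.72, [0.449, 0.2156]), ([87.0, 34.0], 0.68, [0.6111, 0.2547]), ([140.0, 256.0], 0.56, [0.5426, 0.0474])]
switch_press [([240.0, 184.0], 0.97, [0.4662, 0.1135]), ([141.0, 310.0], 0.42, [0.5407, 0.0096])]
tab_pad [([234.0, 254.0], 0.68, [0.4704, 0.0542])]
cover_push [([258.0, 79.0], 0.89, [0.45, 0.2248]), ([139.0, 252.0], 0.59, [0.5432, 0.0517]), ([89.0, 35.0], 0.59, [0.6118, 0.2617])]
```

View pics/w1.png

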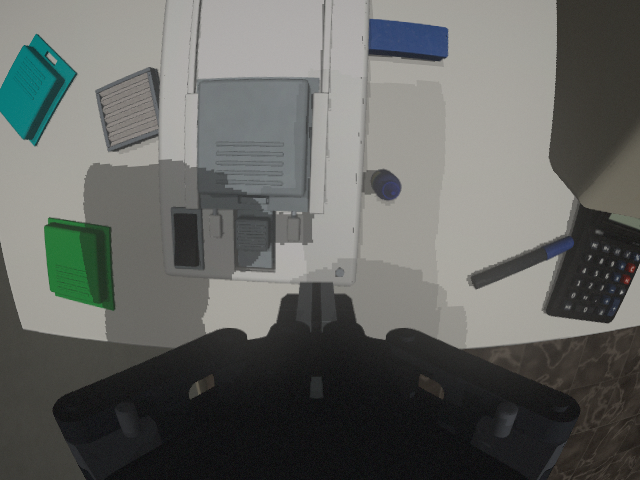

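```bash
python3 - <<'E'
from h import *
im=cv2.imread("pics/w1.png")[70:295,150:370]
im=cv2.convertScaleAbs(cv2.resize(im,None,fx=2.6,fy=2.6,interpolation=cv2.INTER_CUBIC),alpha=1.3)
cv2.imwrite("pics/w1c.png",im)
st=manip.get_state();print(np.round(st["joint_positions"],3),st["ee_pos"],st["eef_rot"],st["clock"])
E
```

```text
[-0.018  0.165 -0.133  1.273  0.029  3.141] [ 0.47509049 -0.00420786  0.38889925] [-1.47232672e-02  9.99856709e-01 -8.35378823e-03 -4.26536470e-05] 3.1667
```

View pics/w1c.png

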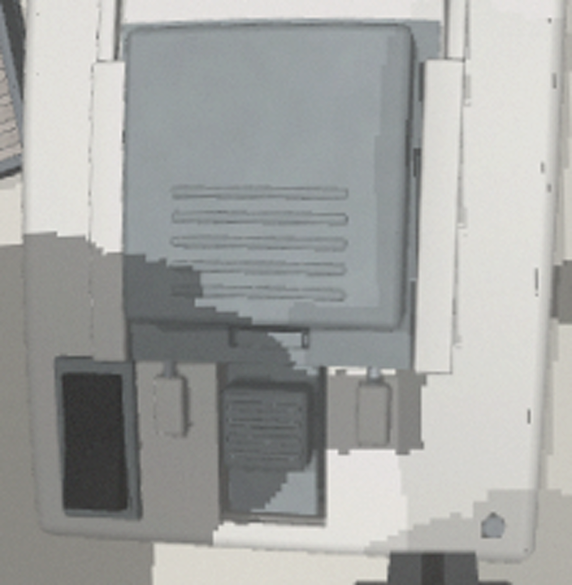

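```bash
python3 - <<'E'
from h import *
from scipy.optimize import least_squares
z=np.load("w1.npz")
P=[((97,441),(-113,58,78)),((266,425),(-105,0,82)),((415,372),(-86,-44,80)),((452,373),(-86,-56,80)),((425,60),(6,-44,80)),((463,60),(6,-56,80)),((95,62),(6,56,80)),((124,62),(6,44,80))]
def res(p,dz):
    o=[]
    for c,e in P:
        w=watz(z,z,(c[1]/2.6+70,c[0]/2.6+150),e[2]/1e3+dz)[:2]
        q=R.from_euler('z',p[2]).apply(np.array(e)/1e3)[:2]+p[:2]
        o+=list(w-q)
    return np.array(o)
r=least_squares(lambda p:res(p,p[3]),[.571,.049,-.064,0]);print("free z",r.x.round(4),(r.fun.reshape(-1,2)*1e3).round(1).tolist())
r=least_squares(lambda p:res(p,0),[.571,.049,-.064]);p=r.x;print(p.round(4),(r.fun.reshape(-1,2)*1e3).round(1).tolist())
for n,e in(("switch",(-129,58,80)),("tab",(-105,0,82)),("push",(-72,0,83)),("coverEnd",(70,0,70))):
    print(n,(R.from_euler('z',p[2]).apply(np.array(e)/1e3)+[p[0],p[1],0]).round(4))
E
```

```text
free z [ 0.5738  0.0512 -0.0503 -0.0056] [[0.1, -0.8], [0.8, 0.1], [-0.6, -0.7], [-0.4, 0.3], [-0.5, -0.5], [-0.0, 0.5], [0.5, -0.7], [0.1, 1.8]]
[ 0.5741  0.0501 -0.0503] [[1.4, -2.1], [1.9, -0.1], [0.2, 0.1], [0.4, 1.3], [-1.4, 0.3], [-1.0, 1.6], [-0.6, -1.9], [-0.9, 0.8]]
switch [0.4482 0.1145 0.08  ]
tab [0.4692 0.0554 0.082 ]
push [0.5022 0.0537 0.083 ]
coverEnd [0.644  0.0466 0.07  ]
```

```bash
cat >> h.py <<'E'
EX=np.array([.574,.0505]);YAW=-.050
def go(ex,ey,tipz):
    "tool-frame shift (cm) and rotvec to put shut tips at extractor (ex,ey) mm, height tipz mm over desk, half-turned"
    st=manip.get_state();c=R.from_quat(np.array(st["eef_rot"])[[1,2,3,0]])
    w=R.from_euler('z',YAW).apply([ex/1e3,ey/1e3,0])+[*EX,tipz/1e3+.173]
    a=(np.pi+YAW)/2
    d=R.from_quat([np.cos(a),np.sin(a),0,0])
    print(round(st["clock"],2),"pos",np.round(st["ee_pos"],4),"shift",(c.inv().apply(w-st["ee_pos"])*100).round(2),"turn",(c.inv()*d).as_rotvec().round(4),"F",np.round(st["force"],1))
E
python3 -c "
from h import *
go(-129,58,110)"
```

```text
3.17 pos [ 0.4751 -0.0042  0.3889] shift [ -2.9  -11.54  10.94] turn [-1.300e-03 -4.580e-02 -3.108e+00] F [ 0.6 -0.1  0.1]
```

{"method": "send_rows", "body": {"increments": [[[-3, -11.5, 5], [0, 0, -3.1], -1], [[-3, -11.5, 5], [0, 0, -3.1], -1], [[-3, -11.5, 5], [0, 0, -3.1], -1], [[-3, -11.5, 5], [0, 0, -3.1], -1], [[-3, -11.5, 5], [0, 0, -3.1], -1], [[-3, -11.5, 5], [0, 0, -3.1], -1], [[-3, -11.5, 5], [0, 0, -3.1], -1], [[-3, -11.5, 5], [0, 0, -3.1], -1], [[-3, -11.5, 5], [0, 0, -3.1], -1], [[-3, -11.5, 5], [0, 0, -3.1], -1], [[-3, -11.5, 5], [0, 0, -3.1], -1], [[-3, -11.5, 5], [0, 0, -3.1], -1]]}}

```text
clock: 4.17
ee_pos: [0.4471, 0.1128, 0.3423]
eef_rot: [-0.011, 0.735, 0.678, 0.01]
force: [-0.1, -0.5, -0.1]
width: -0.0001
finger_force: 0.0
```

```bash
python3 -c "
from h import *
go(-129,58,130)"
```

```text
4.17 pos [0.4471 0.1128 0.3423] shift [0.09 0.08 3.93] turn [ 0.0218 -0.0247 -1.6016] F [-0.1 -0.5 -0.1]
```

{"method": "send_rows", "body": {"increments": [[[0.1, 0.1, 3], [0.02, -0.025, -1.6], -1], [[0.1, 0.1, 3], [0.02, -0.025, -1.6], -1], [[0.1, 0.1, 3], [0.02, -0.025, -1.6], -1], [[0.1, 0.1, 3], [0.02, -0.025, -1.6], -1], [[0.1, 0.1, 3], [0.02, -0.025, -1.6], -1], [[0.1, 0.1, 3], [0.02, -0.025, -1.6], -1], [[0.1, 0.1, 3], [0.02, -0.025, -1.6], -1], [[0.1, 0.1, 3], [0.02, -0.025, -1.6], -1], [[0.1, 0.1, 3], [0.02, -0.025, -1.6], -1], [[0.1, 0.1, 3], [0.02, -0.025, -1.6], -1], [[0.1, 0.1, 3], [0.02, -0.025, -1.6], -1], [[0.1, 0.1, 3], [0.02, -0.025, -1.6], -1]]}}

```text
clock: 5.17
ee_pos: [0.4482, 0.1146, 0.3123]
eef_rot: [-0.0, 0.076, 0.997, 0.001]
force: [-0.6, -0.6, -0.2]
width: 0.0001
finger_force: 0.0
```

```bash
python3 -c "
from h import *
go(-129,58,110)"
```

```text
5.17 pos [0.4482 0.1146 0.3123] shift [0.02 0.02 2.93] turn [ 0.0022 -0.0004 -0.102 ] F [-0.6 -0.6 -0.2]
```

{"method": "send_rows", "body": {"increments": [[[0, 0, 1.5], [0.002, 0, -0.102], -1], [[0, 0, 2.9], [0.002, 0, -0.102], -1], [[0, 0, 2.9], [0.002, 0, -0.102], -1], [[0, 0, 2.9], [0.002, 0, -0.102], -1]]}}

```text
clock: 5.5
ee_pos: [0.448, 0.1147, 0.2831]
eef_rot: [-0.001, 0.028, 1.0, -0.0]
force: [0.4, 0.1, 0.7]
width: 0.0
finger_force: 0.0
```

```bash
python3 - <<'E'
from h import *
go(-129,58,76)
st=manip.get_state();s=eyes.snapshot("wrist")
im=s["pixels"][...,::-1].copy()
def proj(e):
    w=R.from_euler('z',YAW).apply(np.array(e)/1e3)+[*EX,0]
    M=np.array(s["mount"]);Rt=R.from_quat(np.array(st["eef_rot"])[[1,2,3,0]])
    c=M[:3,:3].T@(Rt.inv().apply(w-st["ee_pos"])-M[:3,3])
    f=240/np.tan(np.radians(s["vertical_fov"])/2);h=np.hypot(c[0],c[1]);th=np.arctan2(h,-c[2])
    return int(round(s["cx"]+f*th*c[0]/h)),int(round(s["cy"]-f*th*c[1]/h))
for e in((-129,58,80),(-105,0,82),(-118,13,82),(-118,-13,82),(-86,-56,80),(-86,56,80),(-150,85,70),(-150,-85,70),(-72,0,92)):
    cv2.circle(im,proj(e),3,(0,0,255),1)
cv2.imwrite("pics/w2.png",im)
E
```

```text
5.5 pos [0.448  0.1147 0.2831] shift [-0.01  0.02  3.41] turn [-0.0001 -0.0018 -0.0069] F [0.4 0.1 0.7]
```

View pics/w2.png

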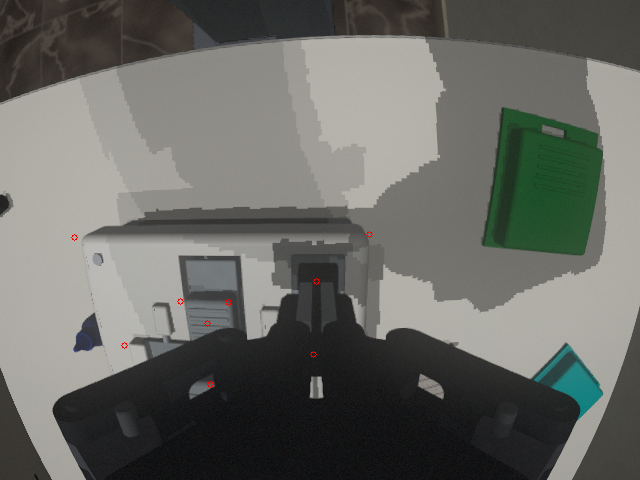

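{"method": "send_rows", "body": {"increments": [[[0, 0, 1.5], [0, 0, 0], -1], [[0.1, 0.1, 2.5], [0, 0, 0], -1], [[0.1, 0.1, 2.9], [0, 0, 0], -1], [[0.1, 0.1, 3.1], [0, 0, 0], -1], [[0.1, 0.1, 3.2], [0, 0, 0], -1]]}}

```text
clock: 5.97
ee_pos: [0.4475, 0.116, 0.2517]
eef_rot: [-0.0, 0.028, 1.0, 0.0]
force: [-2.6, -0.2, 3.8]
width: -0.0002
finger_force: 1.2
```

{"method": "send_rows", "body": {"increments": [[[0, 0, 0.2], [0, 0, 0], -1], [[0, 0, 0.3], [0, 0, 0], -1], [[0, 0, 0.4], [0, 0, 0], -1], [[0, 0, 0.4], [0, 0, 0], -1]]}}

```text
clock: 6.3
ee_pos: [0.4476, 0.116, 0.2489]
eef_rot: [0.0, 0.028, 1.0, 0.0]
force: [-11.8, -2.8, 32.7]
width: -0.0001
finger_force: 16.1
```

{"method": "send_rows", "body": {"increments": [[[0, 0, -1], [0, 0, 0], -1], [[0, 0, -3], [0, 0, 0], -1], [[0, -2, -4], [0, 0, 0], -1], [[0, -3, -4], [0, 0, 0], -1], [[0, -3, -4], [0, 0, 0], -1]]}}

```text
clock: 6.72
ee_pos: [0.446, 0.0847, 0.2876]
eef_rot: [0.0, 0.029, 1.0, 0.0]
force: [0.3, -0.0, -0.8]
width: 0.0001
finger_force: 0.0
```

```bash
sed -i 's/^EX=.*;/EX=np.array([.572,.052]);/' h.py; python3 - <<'E'
from h import *
go(-106,0,100)
st=manip.get_state();s=eyes.snapshot("wrist");cv2.imwrite("pics/w3.png",s["pixels"][...,::-1])
E
```

```text
6.72 pos [0.446  0.0847 0.2876] shift [-2.17 -2.62  1.46] turn [ 0.0002  0.0008 -0.0074] F [ 0.3 -0.  -0.8]
```

View pics/w3.png

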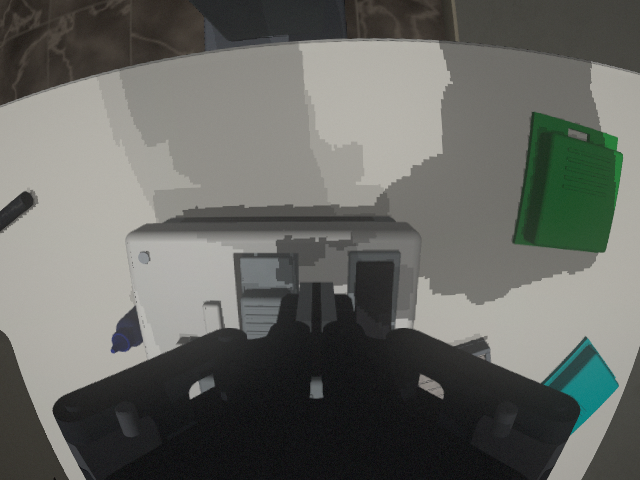

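{"method": "send_rows", "body": {"increments": [[[-2.2, -2.6, 0], [0, 0, 0], -1], [[-2.2, -2.6, 1.3], [0, 0, 0], -1], [[-2.2, -2.6, 2.4], [0, 0, 0], -1], [[-2.2, -2.6, 2.9], [0, 0, 0], -1], [[-2.2, -2.6, 3.2], [0, 0, 0], -1], [[-2.2, -2.6, 3.4], [0, 0, 0], -1]]}}

```text
clock: 7.27
ee_pos: [0.4664, 0.0591, 0.253]
eef_rot: [-0.0, 0.028, 1.0, -0.0]
force: [1.9, -2.4, 9.0]
width: 0.0002
finger_force: 4.3
```

{"method": "send_rows", "body": {"increments": [[[0, 0, 0.2], [0, 0, 0], -1], [[0, 0, 0.3], [0, 0, 0], -1], [[0, 0, 0.35], [0, 0, 0], -1], [[0, 0, 0.35], [0, 0, 0], -1]]}}

```text
clock: 7.6
ee_pos: [0.4667, 0.0591, 0.2514]
eef_rot: [0.001, 0.028, 1.0, -0.0]
force: [-7.5, -4.0, 32.6]
width: 0.0001
finger_force: 16.3
```

{"method": "send_rows", "body": {"increments": [[[0, 0, -1], [0, 0, 0], -1], [[0, 0, -3], [0, 0, 0], -1], [[0, 0, -4], [0, 0, 0], -1], [[0, 0, -4], [0, 0, 0], -1], [[0, 0, -4], [0, 0, 0], -1]]}}

```text
clock: 8.02
ee_pos: [0.4664, 0.0591, 0.2897]
eef_rot: [0.0, 0.028, 1.0, 0.0]
force: [0.5, 0.3, -0.0]
width: -0.0001
finger_force: 0.0
```

```bash
python3 - <<'E'
from h import *
go(-80,0,115)
s=eyes.snapshot("scene")
for t in("cover","cover_push"):
    print(t,[(np.round(d["pixel"]).tolist(),round(d["confidence"],2),np.round(atz(s,d["pixel"],.092)[:2],3).tolist()) for d in eyes.find_in("scene",t)[:4]])
cv2.imwrite("pics/s2.png",cv2.resize(s["pixels"][210:370,220:470,::-1],None,fx=3,fy=3,interpolation=cv2.INTER_CUBIC))
E
```

```text
8.02 pos [0.4664 0.0591 0.2897] shift [-2.58 -0.17  0.17] turn [ 0.0005  0.0003 -0.0054] F [ 0.5  0.3 -0. ]
cover [([195.0, 326.0], 0.83, [0.606, 0.236]), ([269.0, 344.0], 0.64, [0.548, 0.041]), ([240.0, 231.0], 0.64, [0.401, 0.187])]
cover_push [([238.0, 226.0], 0.97, [0.394, 0.196]), ([196.0, 327.0], 0.83, [0.605, 0.23]), ([269.0, 344.0], 0.63, [0.549, 0.042])]
```

View pics/s2.png

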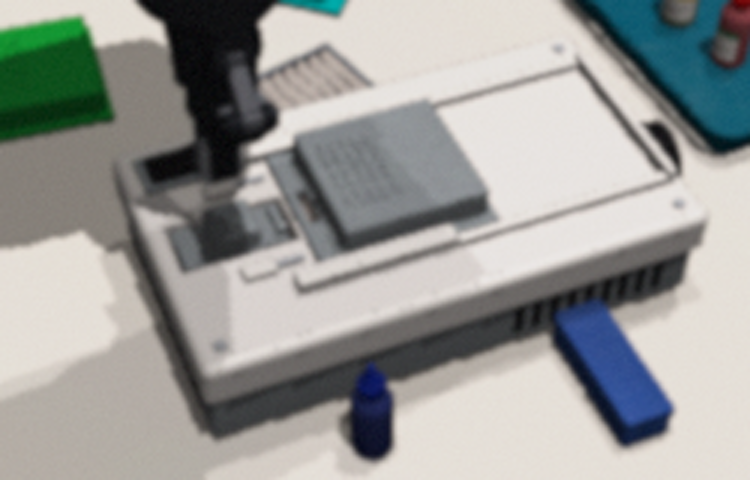

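{"method": "send_rows", "body": {"increments": [[[-2.4, -0.2, 0.3], [0, 0, 0], -1], [[-2.4, -0.2, 2], [0, 0, 0], -1], [[-2.4, -0.2, 3.25], [0, 0, 0], -1], [[-2.4, -0.2, 3.25], [0, 0, 0], -1]]}}

```text
clock: 8.5
ee_pos: [0.4894, 0.0553, 0.2545]
eef_rot: [-0.002, 0.028, 1.0, -0.0]
force: [-0.6, 0.8, 0.9]
width: -0.0003
finger_force: 0.7
```

```bash
python3 -c "
from h import *
go(20,0,84)"
```

```text
8.5 pos [0.4894 0.0553 0.2545] shift [-10.27   0.14  -0.3 ] turn [-0.0004 -0.0043 -0.0059] F [-0.6  0.8  0.9]
```

{"method": "send_rows", "body": {"increments": [[[0, 0, -0.3], [0, 0, 0], -1], [[-1, 0, -0.3], [0, 0, 0], -1], [[-2.2, 0, -0.3], [0, 0, 0], -1], [[-3.4, 0, -0.3], [0, 0, 0], -1], [[-4.6, 0.1, -0.3], [0, 0, 0], -1], [[-5.8, 0.1, -0.3], [0, 0, 0], -1], [[-7, 0.1, -0.3], [0, 0, 0], -1], [[-8, 0.1, -0.3], [0, 0, 0], -1], [[-8.5, 0.1, -0.3], [0, 0, 0], -1], [[-8.5, 0.1, -0.3], [0, 0, 0], -1]]}}

```text
clock: 9.33
ee_pos: [0.5756, 0.0517, 0.2606]
eef_rot: [-0.0, 0.028, 1.0, 0.0]
force: [0.9, -0.1, 0.1]
width: -0.0
finger_force: 0.0
```

```bash
python3 - <<'E'
from h import *
go(22,0,84)
s=eyes.snapshot("scene")
cv2.imwrite("pics/s3.png",cv2.resize(s["pixels"][210:370,220:470,::-1],None,fx=3,fy=3,interpolation=cv2.INTER_CUBIC))
E
```

```text
9.33 pos [0.5756 0.0517 0.2606] shift [-1.84  0.02  0.36] turn [ 0.0003 -0.     -0.0058] F [ 0.9 -0.1  0.1]
```

View pics/s3.png

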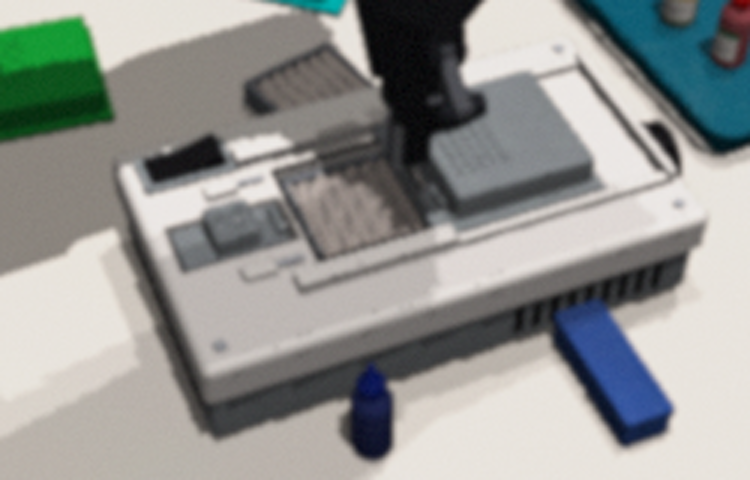

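{"method": "send_rows", "body": {"increments": [[[-0.5, 0, 0.2], [0, 0, 0], -1], [[-1, 0, 0.3], [0, 0, 0], -1], [[-1.5, 0, 0.3], [0, 0, 0], -1], [[-1.9, 0, 0.3], [0, 0, 0], -1], [[-1.9, 0, 0.3], [0, 0, 0], -1], [[-1.9, 0, 0.3], [0, 0, 0], -1]]}}

```text
clock: 9.88
ee_pos: [0.5942, 0.0507, 0.2569]
eef_rot: [-0.0, 0.028, 1.0, 0.0]
force: [0.3, -0.3, -0.3]
width: -0.0001
finger_force: 0.0
```

{"method": "send_rows", "body": {"increments": [[[1, 0, 0], [0, 0, 0], -1], [[2, 0, 0], [0, 0, 0], -1], [[4, 0, -3], [0, 0, 0], -1], [[7, 0, -6], [0, 0, 0], -1], [[10, 0, -9], [0, 0, 0], -1], [[13, 0, -12], [0, 0, 0], -1], [[13, 0, -12], [0, 0, 0], -1], [[13, 0, -12], [0, 0, 0], -1]]}}

```text
clock: 10.55
ee_pos: [0.4636, 0.058, 0.3792]
eef_rot: [0.002, 0.028, 1.0, 0.0]
force: [0.1, -0.4, 0.4]
width: 0.0001
finger_force: 0.0
```

```bash
python3 - <<'E'
from h import *
go(22,0,84)
T=eyes.snapshot("top")
P=lambda e:R.from_euler('z',YAW).inv().apply(e-np.array([*EX,0]))
for n in("scene","top"):
    s=T if n=="top" else eyes.snapshot(n)
    print(n,[(np.round(d["pixel"]).tolist(),round(d["confidence"],2),np.round(P(atz(s,d["pixel"],.088)),3).tolist()) for d in eyes.find_in(n,"cover")[:4]])
a=cv2.resize(s["pixels"][140:320,295:425,::-1],None,fx=3,fy=3,interpolation=cv2.INTER_CUBIC)
cv2.imwrite("pics/t4.png",a)
E
```

```text
10.55 pos [0.4636 0.058  0.3792] shift [-13.02  -0.    12.27] turn [ 0.001   0.0033 -0.0053] F [ 0.1 -0.4  0.4]
scene [([256.0, 392.0], 0.85, [0.067, -0.009, 0.088]), ([240.0, 232.0], 0.75, [-0.176, 0.132, 0.088]), ([192.0, 324.0], 0.68, [0.027, 0.2, 0.088])]
top [([227.0, 212.0], 0.96, [0.021, 0.274, 0.088]), ([329.0, 244.0], 0.65, [-0.169, 0.223, 0.088]), ([241.0, 288.0], 0.63, [-0.015, 0.134, 0.088]), ([202.0, 334.0], 0.56, [0.053, 0.043, 0.088])]
```

View pics/t4.png

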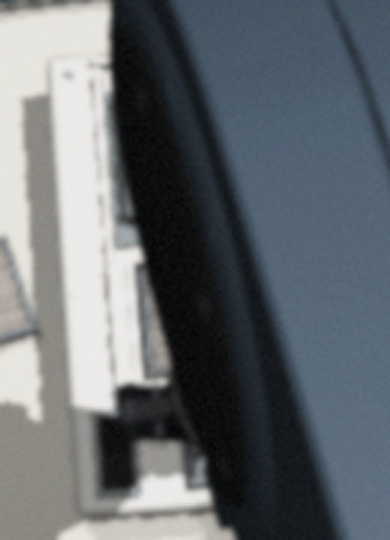

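```bash
python3 - <<'E'
from h import *
s=eyes.snapshot("top")
for px,z in(((222.3,335),.074),((227.3,343),.07)):
    print(R.from_euler('z',YAW).inv().apply(atz(s,px,z)-np.array([*EX,0])).round(4))
print(workorder.job_done())
E
```

```text
[0.0172 0.0437 0.074 ]
[0.0072 0.0291 0.07  ]
the job is handed in; nothing more can be done
None
```

The job is handed in: the fan rocker is pressed off, the snap tab was pressed to its stop, and the cover sits about 66–71 mm behind the extractor's centre, inside the 57–92 mm window. I never touched the bystanders, the arm is clear, and the clock was at about 11 s; `workorder.job_done()` returned no verdict.

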